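# Set the bracelet sizing jig for the next bracelet

### The job

Get the bracelet sizing jig ready for the next bracelet: first turn the bead counter's black reset knob anticlockwise back to its zero stop. Then, with the orange cam lever still open, slide the jig's blue leg out against its spring until its crossbar lines up with the red length mark, and squeeze the cam lever closed flat against the blue grip block while keeping the leg on the mark. Do not let go: finish with the fingers still gripping lever and block together, the leg on the mark, and leave the other things on the table alone.

Things in the scene. Friction and masses are not known exactly. Their poses are not given: they have to be found in the camera images.
- jig: the fixed sizing jig: plywood board 150 x 340 mm, 12 mm thick, with an aluminium rail 34 mm wide along its middle (rail top 24 mm above the table) and a short brass post at its -y end. Origin: centre of the board's underside, on the table. Its +y axis runs along the rail and is the way the leg slides out; its x axis runs across the board. The jig's place and yaw change.
- mark (a point): the length mark: a pair of red 12 mm cubes, one on each long edge of the board (69 mm either side of the rail's middle). This point lies midway between them on the board's top face (12 mm above the table); axes as the jig's. The mark's place along the rail changes from start to start; it does not slide when brushed.
- leg_line (a point): point on the sliding blue leg: middle of its crossbar, projected down to the board's top face (12 mm above the table); axes as the jig's. The leg is on the mark when this point has the same jig y as mark: the crossbar's two white feet then stand between the red cubes, within the cubes' 12 mm width.
- crossbar (a point): middle of the leg's crossbar, 54 mm above the table: a plate 120 mm long in jig x, 10 mm thick in jig y, 32 to 76 mm above the table. Behind it (jig -y) lies the leg's flat shoe, 46 mm wide, top 32 mm above the table, with grip block and lever. Open fingers straddling block and lever close behind the crossbar can push it out with their side edges.
- leg (a joint): slide of the leg along the rail, m: 0 = at its inner stop (where it starts, crossbar 60 mm to the -y side of the board's middle), grows towards jig +y, most 0.19. A return spring pulls it back to 0 with about 4 to 5 N at all places, so it runs back when let go; the cam does not lock it by itself.
- cheek: the blue grip block fixed on the leg, 18 mm (jig x) x 50 mm (jig y) x 40 mm high, standing 32 to 72 mm above the table, 7 to 57 mm behind the middle of the crossbar. Origin: centre of its underside. Across the jig it spans x = -14 to +4 mm from the rail's middle.
- lever_pad: outer face (strip 2 x 56 x 34 mm) of the orange cam lever, where a finger presses. Origin: middle of the strip's lower edge, 36 mm above the table. Closed, this face lies parallel to the grip block at jig x = +14 mm, so lever and block together are 28 mm wide, centred on the rail's middle, and can be gripped across jig x.
- cam_pivot (a point): upright pivot axis of the cam lever, on the leg's shoe 72 mm behind the crossbar's middle, at jig x = +10 mm; this point is 32 mm above the table. The lever is 60 mm long, 36 to 70 mm above the table, its free end near the crossbar. Open, the free end swings out to jig +x, up to 38 mm from the rail's middle.
- cam_lever (a joint): swing of the cam lever, rad: 0 = closed flat along the grip block (stop), grows as it opens to jig +x; starts 0.32 to 0.40. It stays where it is left; closing takes about 3 N at its free end.
- bead_counter: the fixed bead counter: white box 100 x 100 x 50 mm with a small red line on top at its -x edge showing zero; origin: centre of its underside, on the table. Place and yaw change.
- reset_knob (a joint): turn of the reset knob, rad: 0 = at its zero stop (white line towards the red line, grip bar along the counter's x axis); grows clockwise seen from above. Starts 0.7 to 1.3. Stiff by about 0.04 N m and stays where it is left.
- reset_knob_grip (a point): the black knob on the middle of the counter's top: a round plate 44 mm across with an upright grip bar 42 mm long, 14 mm wide, its top 94 mm above the table. This point is on the knob's axis, 87 mm above the table; its x axis runs along the bar and turns with the knob.
- mug: white mug, 80 mm across, 90 mm high; leave alone. Origin: centre of its foot.
- vase: white vase, 62 mm across, 130 mm high; leave alone. Origin: centre of its foot.
- bead_jar: amber jar with red cap, 64 mm across, 85 mm high; leave alone. Origin: centre of its foot.
- bangle: green bangle lying flat, 72 mm across, 10 mm high; leave alone. Origin: centre of its underside.
- spool: red spool, 44 mm across, 48 mm high; leave alone. Origin: centre of its foot.
- screwdriver: yellow screwdriver lying flat, 160 mm long; leave alone. Origin: underside of its middle.
Mind the look-alikes: they are no part of the job. What is shaped like the bead_counter but green, turquoise or yellow is not meant.

How it is judged:
By the outcome, as a careful person would: the job done as asked, in the order asked, and still so for the second after the job is handed in, while the arm keeps its last pose, push and grip.
It also fails if it takes over 48 s, if anything falls off the work surface, if the arm or the gripper's body presses on something with over 40 N, if the wrist force passes 120 N, or if a joint passes its speed limit or range.

### The arm

A 6-joint arm with a two-finger parallel gripper is mounted at the origin on the work surface. World frame = base frame: x ahead of the robot, y to its left, z up, the work surface at z = 0. Lengths are in m, angles in rad, forces in N, time in s.
With the tool pointing down it reaches from about 0.375 to 0.9 m from the base axis. Payload 3.1 kg.
Tool frame: the origin (TCP) lies at the centre of the arm's flange, where the gripper is bolted on; the fingertips stand 182 mm ahead of it and the grasp point (between the pads) lies 164 mm ahead of it; z points along the fingers, y is the line along which they close (so a half turn about z gives the same grasp; the last joint's range is limited). The gripper opens to 87 mm and grips with 3 to 60 N. Pads are 19 mm wide; open, the fingers measure 117 mm over their backs; the gripper's body (75 mm by 190 mm) begins 51 mm behind the grasp point.
Start: joints at [1.048, 0.527, 1.433, -0, 1.181, -0.178], TCP at [0.211, 0.588, 0.405] pointing down, gripper open.
Joint ranges: [-3.08, 3.08], [-0.75, 2.2], [0.22, 2.44], [-1.43, 4.57], [0, 2.65], [-2.85, 2.85]. Speed limits (rad/s): [2.79, 2.79, 3.14, 3.14, 3.14, 3.14].

### API

Orientations are given as a unit quaternion [x, y, z, w].
In Python, from rig import * gives the robot as it stands.
- The arm moves only by the tool move_arm, never from a script. Its argument "commands" is a list that holds one entry, the list of rows, each a list of 6 numbers: the shift along the tool's x, y, z in units of 40 mm (1.0 is 40 mm), then the turn, a rotation vector about the tool's x, y, z in rad. A call has 1 to 12 rows; each row is the pose to reach, as a shift and turn from the pose commanded when the call began, along the tool's axes at that moment; what a row does not reach only later rows make up. A row lasts 1/8 s, in which the tool goes at most 62.5 mm and 10.7 degrees, less where a joint would pass 70% of its speed; a pose out of reach is approached as far as the arm can. A call with a gripper value outside its range is refused whole. "claw" is the closure, from -1 (fully open) to 1 (shut), so that 0 is half open, set as the call begins (left out, the last holds). The fingers move at their own pace and stop on an object; "squeeze" is the grip in N (left out, the last holds). Time passes only in rows, so rows that repeat a pose let the fingers close. It gives the time, the measured TCP pose, the force, the opening and the grip force at its end, in the units of the state.
- get_obs(): the state, without advancing time (a new reading comes with each control period).
- camera(name): name is "scene" or "top" or "wrist"; returns a dict with "pixels" (420x560x3 uint8, blue, green, red), "range_z" (420x560 float32, m along the optical axis (not along the pixel's ray), 0 where there is no reading), "camera_matrix" (3x3 intrinsics, pixels), "extrinsics" (4x4, takes a point from world to camera coordinates). Camera axes: x right, y up, looking along -z (the intrinsics and any distortion apply to the point x, -y, -z); pixel columns grow to the right and rows downward; lengths in m; the calibration is good to about 2 mm. A picture is of the moment at which its call begins.
- hand_in(): hands the job in; it is judged then, once.
The state is a dict: "time": time; "q": joint angles; "joint_velocities": joint speeds; "joint_torque": joint torques, N m; "position": TCP position; "tool_rot": TCP orientation; "ft_force": force on the tool from outside, world axes, zero at the start; "moment": the same for the moment, N m; "grip_width": finger opening in m; "grip_force": force on a finger pad.
Only numpy, scipy, OpenCV 4.12 (cv2) and the standard library are available. Lean on these libraries where they do the work, as an engineer would, in place of code of your own. Each camera call takes 0.05 s, during which the arm holds its last target. There are 200 camera calls.

## Working session

There is one attempt and no reset: what is moved stays moved. The work goes in short steps, Python scripts to look and compute and a tool call to move; the robot and the scene stay as the last step left them, time stands still between calls to the robot, and variables do not carry over. Pictures are saved under pics/ and viewed, at most 10 in all, crops included, and the job is handed in when it is done.

Besides the shell and the picture viewer there is one more tool, called after "Call:" as name(argument=value, ...), one argument or row to a line, values as JSON. move_arm: Moves the arm, as the interface text tells. Its arguments: {"type":"object","properties":{"commands":{"type":"array","items":{"type":"array","items":{"type":"array","items":{"type":"number"}}}},"claw":{"type":"number"},"squeeze":{"type":"number"}},"required":["commands"]}

```bash
mkdir -p pics; ls
cat > h.py <<'E'
from rig import *
import numpy as np, cv2
from scipy.spatial.transform import Rotation as R
def cam(n):
    c=camera(n); np.savez('%s.npz'%n,**{k:np.asarray(v) for k,v in c.items()}); return c
def load(n): return dict(np.load('%s.npz'%n))
def w(c,u,v,z=None):
    K=c['camera_matrix'];E=c['extrinsics']
    r=np.array([(u-K[0,2])/K[0,0],-(v-K[1,2])/K[1,1],-1.0])
    Rc=E[:3,:3].T;o=-Rc@E[:3,3];d=Rc@r
    if z is None: return o+d*c['range_z'][int(v),int(u)]
    return o+d*(z-o[2])/d[2]
def px(c,p):
    K=c['camera_matrix'];E=c['extrinsics'];q=E[:3,:3]@np.array(p)+E[:3,3]
    return np.array([K[0,2]-K[0,0]*q[0]/q[2],K[1,2]+K[1,1]*q[1]/q[2]])
E
python3 - <<'E'
from h import *
for n in('top','scene'):
    c=cam(n); cv2.imwrite(f'pics/{n}0.png',c['pixels']); print(c['camera_matrix'],c['extrinsics'])
print(get_obs())
E
```

```text
pics
[[395.13299529   0.         275.66390132]
 [  0.         395.13299529 203.08276888]
 [  0.           0.           1.        ]] [[-2.88924576e-02 -9.99576848e-01 -3.36907479e-03 -1.33591062e-02]
 [ 9.96048334e-01 -2.90733173e-02  8.39193627e-02 -4.72440764e-01]
 [-8.39818022e-02 -9.31124702e-04  9.96466853e-01 -1.07551100e+00]
 [ 0.00000000e+00  0.00000000e+00  0.00000000e+00  1.00000000e+00]]
[[427.76046458   0.         277.0111071 ]
 [  0.         427.76046458 208.38804656]
 [  0.           0.           1.        ]] [[-0.73779663  0.67490912  0.01240206  0.35284574]
 [-0.433279   -0.48758018  0.75798079  0.12038558]
 [ 0.51761515  0.55386212  0.65215896 -1.48601896]
 [ 0.          0.          0.          1.        ]]
{'time': 0.1, 'q': array([ 1.04751765e+00,  5.28381570e-01,  1.43371144e+00, -1.04518291e-05,
        1.18141306e+00, -1.78523220e-01]), 'joint_velocities': array([ 0.00070795, -0.00092483, -0.00405182, -0.00010892, -0.00204395,
       -0.00057125]), 'joint_torque': array([-2.92110008e-04, -4.40984774e+01, -1.77150339e+01,  6.34546462e-02,
        5.33878268e-02, -1.80129950e-05]), 'position': array([0.21107074, 0.58797643, 0.40388397]), 'tool_rot': array([ 1.71523283e-01,  9.85179602e-01, -9.00068377e-04, -3.24323447e-04]), 'ft_force': array([ 0.55228468,  0.46695449, -0.71692923]), 'moment': array([ 0.0113189 ,  0.01115897, -0.0007747 ]), 'grip_force': 0.0, 'grip_width': 0.08687137610540815}
```

View pics/top0.png

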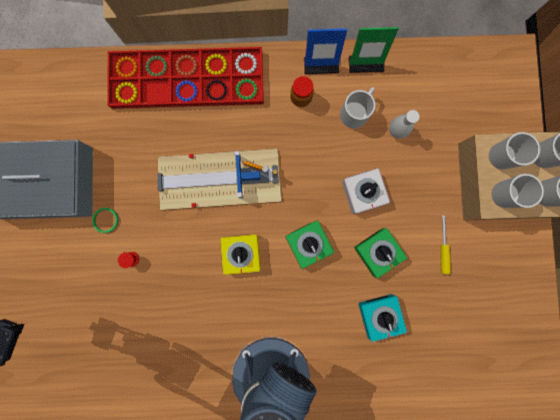

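View pics/scene0.png

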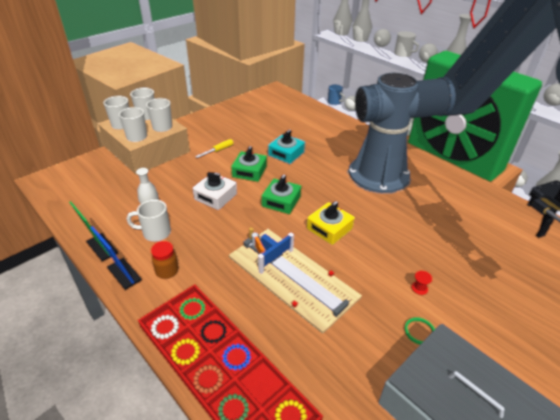

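The top view shows these counters:
- White at (367,191), which is the one I want.
- Green look-alikes at (310,245) and (381,253).
- Turquoise at (383,318).
- Yellow at (240,255).

The jig is at (220,180). Its leg is at the right end, so jig +y points left in the image (world +y). The red cubes are at about (192,156) and (194,205). Next I'll take a close crop.

Run:
```python
from h import *
c=load('top');p=c['pixels']
a=cv2.resize(p[140:218,150:290],None,fx=5.5,fy=5.5,interpolation=cv2.INTER_CUBIC)[:420]
b=cv2.resize(p[160:220,335:400],None,fx=5.5,fy=5.5,interpolation=cv2.INTER_CUBIC)
cv2.imwrite('pics/ja.png',a);cv2.imwrite('pics/kb.png',b);print(a.shape,b.shape)
# white box mask by depth heights
hh,ww=np.mgrid[160:222,335:402]
P=np.array([w(c,u+.0,v) for u,v in zip(ww.ravel(),hh.ravel())])
m=(abs(P[:,2]-.05)<.006)
r=cv2.minAreaRect(P[m][:,:2].astype(np.float32)*1000);print('box',r,m.sum())
hh,ww=np.mgrid[140:220,150:290]
P=np.array([w(c,u+.0,v) for u,v in zip(ww.ravel(),hh.ravel())])
m=(P[:,2]>.006)&(P[:,2]<.09)
r=cv2.minAreaRect(P[m][:,:2].astype(np.float32)*1000);print('board',r,m.sum())
hsv=cv2.cvtColor(p[140:220,150:290],cv2.COLOR_BGR2HSV).reshape(-1,3)
red=((hsv[:,0]<6)|(hsv[:,0]>174))&(hsv[:,1]>170)&(hsv[:,2]>80)
for i in np.where(red)[0]: print(ww.ravel()[i],hh.ravel()[i],P[i].round(3))
```

```text
(420, 770, 3) (330, 358, 3)
box ((495.3981628417969, -272.9169616699219), (99.62902069091797, 99.41907501220703), 15.887972831726074) 1000
board ((551.2627563476562, 133.11558532714844), (350.29443359375, 184.38768005371094), 87.80287170410156) 6391
189 154 [0.617 0.212 0.021]
190 154 [0.616 0.208 0.025]
191 154 [0.616 0.205 0.025]
192 154 [0.616 0.202 0.025]
189 155 [0.613 0.211 0.025]
190 155 [0.613 0.208 0.024]
191 155 [0.612 0.204 0.028]
192 155 [0.613 0.203 0.022]
189 156 [0.611 0.211 0.022]
190 156 [0.61  0.208 0.024]
191 156 [0.611 0.206 0.022]
192 156 [0.611 0.204 0.019]
190 157 [0.608 0.208 0.023]
191 157 [0.608 0.206 0.021]
192 157 [0.607 0.202 0.025]
193 203 [0.479 0.202 0.021]
194 203 [0.478 0.199 0.023]
192 204 [0.476 0.205 0.022]
193 204 [0.476 0.201 0.025]
194 204 [0.476 0.199 0.022]
195 204 [0.476 0.196 0.023]
192 205 [0.473 0.204 0.024]
193 205 [0.473 0.201 0.024]
194 205 [0.473 0.199 0.022]
195 205 [0.473 0.196 0.022]
192 206 [0.471 0.205 0.02 ]
193 206 [0.47  0.201 0.025]
194 206 [0.47  0.199 0.024]
195 206 [0.47  0.196 0.022]
```

View pics/ja.png

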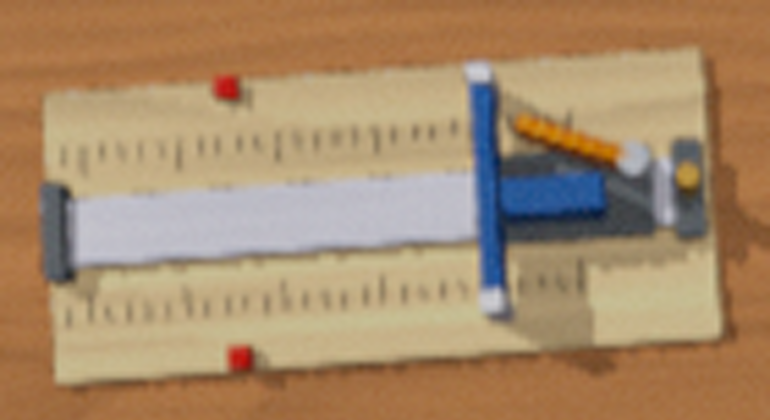

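View pics/kb.png

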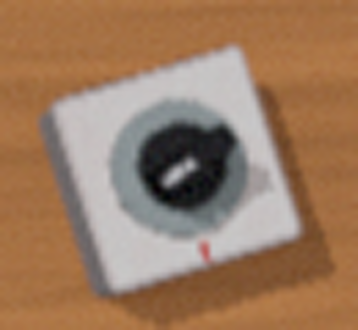

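The crop confirms the white counter. Its red zero line is near the bottom edge, and the bar runs from upper right to lower left, with the white line towards lower left. The jig is as expected, with the lever open on the upper (+x) side. Now I'll measure the bar angle and the jig frame.

Run:
```python
from h import *
c=load('top')
def pts(u0,u1,v0,v1):
    hh,ww=np.mgrid[v0:v1,u0:u1]
    return np.array([w(c,u,v) for u,v in zip(ww.ravel(),hh.ravel())]),ww.ravel(),hh.ravel()
P,_,_=pts(345,395,170,215)
m=P[:,2]>.082; Q=P[m][:,:2]; print('bar',Q.mean(0),m.sum(),cv2.minAreaRect((Q*1000).astype(np.float32)), np.median(P[m][:,2]))
d=np.linalg.svd(Q-Q.mean(0))[2][0];print(np.degrees(np.arctan2(d[1],d[0])))
P,uu,vv=pts(150,290,140,220)
for lo,hi in((.008,.0155),(.02,.028),(.069,.085)):
    m=(P[:,2]>lo)&(P[:,2]<hi);print(lo,m.sum(),cv2.minAreaRect((P[m][:,:2]*1000).astype(np.float32)),P[m].mean(0).round(4))
# white tick: line
for a in [(180,175),(150,190),(225,138),(205,250)]: print(a,w(c,335+a[0]/5.5-.5,160+a[1]/5.5-.5,.094 if a!=(205,250) else .05))
```

```text
bar [ 0.48484053 -0.25037245] 100 ((438.69793701171875, -162.02728271484375), (17.36528778076172, 292.0622253417969), 27.116708755493164) 0.09329706903759505
-64.52852947187463
0.008 4095 ((545.4678344726562, 131.50106811523438), (150.52012634277344, 339.9518127441406), 2.3568029403686523) [0.5424 0.1361 0.0117]
0.02 956 ((529.7522583007812, 133.87844848632812), (328.82098388671875, 146.89892578125), 80.54366302490234) [0.5424 0.1768 0.0237]
0.069 370 ((549.7149658203125, 23.236042022705078), (119.22921752929688, 107.26695251464844), 2.604576587677002) [0.5493 0.0506 0.0736]
(180, 175) [ 0.489233   -0.26490734  0.094     ]
(150, 190) [ 0.48255506 -0.25047154  0.094     ]
(225, 138) [ 0.50613639 -0.28693439  0.094     ]
(205, 250) [ 0.45670737 -0.28558794  0.05      ]
```

Call:
move_arm(
  commands=[
    [[-10.9,-9,0,0,0,0.3],[-10.9,-9,0,0,0,0.65],[-10.9,-9,0,0,0,0.65],[-10.9,-9,0,0,0,0.65],[-10.9,-9,0,0,0,0.65],[-10.9,-9,0,0,0,0.65],[-10.9,-9,0,0,0,0.65],[-10.9,-9,0,0,0,0.65],[-10.9,-9,0,0,0,0.65],[-14,-17.8,0,0,0,0.65],[-14,-17.8,0,0,0,0.65],[-14,-17.8,0,0,0,0.65]],
  ],
  claw=-1,
)

```text
time: 1.6
position: [0.4977, -0.085, 0.4045]
tool_rot: [0.477, 0.879, 0.0, -0.0]
ft_force: [2.2, 0.3, 0.1]
grip_width: 0.0867
grip_force: 0.0
```

Call:
move_arm(
  commands=[
    [[-3.9,-2.6,0,0,0,0],[-3.9,-2.6,0,0,0,0],[-3.9,-2.6,0,0,0,0],[-3.9,-2.6,0,0,0,0],[-3.9,-2.6,0,0,0,0],[-3.9,-2.6,0,0,0,0]],
  ],
)

```text
time: 2.35
position: [0.4956, -0.2688, 0.4045]
tool_rot: [0.476, 0.879, 0.0, -0.001]
ft_force: [0.3, 0.5, 0.9]
grip_width: 0.0869
grip_force: 0.0
```

Run:
```python
from h import *
c=cam('wrist');o=get_obs();print(o['position'],o['tool_rot'])
cv2.imwrite('pics/w1.png',c['pixels'])
hh,ww=np.mgrid[0:420:2,0:560:2]
P=np.array([w(c,u,v) for u,v in zip(ww.ravel(),hh.ravel())])
ok=c['range_z'][hh.ravel(),ww.ravel()]>0
n=ok&(np.linalg.norm(P[:,:2]-[.4954,-.2729],axis=1)<.085)
for lo,hi in((.046,.054),(.085,.1)):
    m=n&(P[:,2]>lo)&(P[:,2]<hi);print(lo,m.sum(),cv2.minAreaRect((P[m][:,:2]*1000).astype(np.float32)),P[m].mean(0))
```

```text
[ 0.4957803  -0.26877606  0.4046378 ] [ 4.76247324e-01  8.79311201e-01  2.05619180e-04 -5.06836925e-04]
0.046 1122 ((495.0605163574219, -274.2464294433594), (99.44235229492188, 98.79730987548828), 15.085500717163086) [ 0.49310031 -0.27065112  0.04933783]
0.085 143 ((495.1253967285156, -273.6379699707031), (13.660752296447754, 40.368988037109375), 36.99241638183594) [ 0.49473346 -0.27316538  0.09281645]
```

View pics/w1.png

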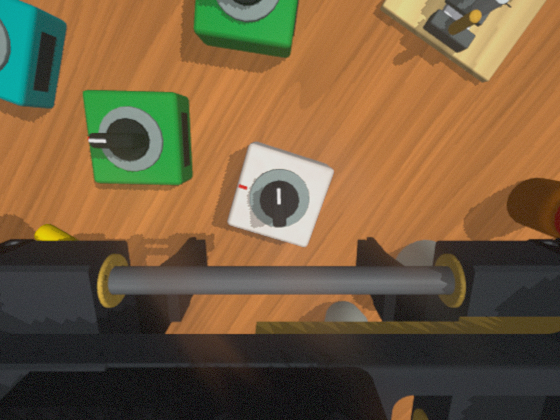

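The wrist view shows the white counter at (280,195), with its red line at (242,187) and the black bar upright at (279,200). From depth, the knob is centred at (0.495, -0.274) and the bar lies at -53°. The turn needed is about 1.2 rad.

Call:
move_arm(
  commands=[
    [[-0.1,-0.08,1.5,0,0,-0.07],[-0.1,-0.08,2.8,0,0,-0.07],[-0.1,-0.08,3.5,0,0,-0.07],[-0.1,-0.08,3.84,0,0,-0.07],[-0.1,-0.08,3.84,0,0,-0.07]],
  ],
)

```text
time: 3.02
position: [0.4955, -0.2748, 0.2509]
tool_rot: [0.446, 0.895, 0.0, -0.001]
ft_force: [-0.1, -0.0, -0.4]
grip_width: 0.0867
grip_force: 0.0
```

Call:
move_arm(
  commands=[
    [[0,0,0,0,0,0],[0,0,0,0,0,0],[0,0,0,0,0,0],[0,0,0,0,0,0],[0,0,0,0,0,0],[0,0,0,0,0,0]],
  ],
  claw=1,
  squeeze=25,
)

```text
time: 3.78
position: [0.4952, -0.2756, 0.2511]
tool_rot: [0.446, 0.895, 0.0, -0.0]
ft_force: [-0.3, -0.4, 0.5]
grip_width: 0.035
grip_force: 0.0
```

Call:
move_arm(
  commands=[
    [[0,0,0,0,0,0],[0,0,0,0,0,0],[0,0,0,0,0,0],[0,0,0,0,0,0],[0,0,0,0,0,-0.13],[0,0,0,0,0,-0.27],[0,0,0,0,0,-0.41],[0,0,0,0,0,-0.55],[0,0,0,0,0,-0.69],[0,0,0,0,0,-0.83],[0,0,0,0,0,-0.97],[0,0,0,0,0,-1.08]],
  ],
)

```text
time: 5.28
position: [0.4959, -0.2748, 0.2511]
tool_rot: [-0.079, 0.997, 0.001, 0.001]
ft_force: [2.1, 3.8, -0.0]
grip_width: 0.0138
grip_force: 25.0
```

Run:
```python
from h import *
o=get_obs();a,b=o['tool_rot'][:2];print(o['moment'],o['grip_force'],o['position'],np.degrees(np.arctan2(2*b*b-1,2*a*b)),o['grip_width'],o['q'])
```

```text
[ 0.55374078 -0.53110151 -0.0497048 ] 25.000367341563106 [ 0.49587106 -0.27478448  0.25110835] 99.05262769913897 0.01384174326500763 [-0.70355731  0.67008329  1.70178214  0.00303596  0.76932772 -2.43453216]
```

Call:
move_arm(
  commands=[
    [[0,0,0,0,0,-0.06],[0,0,0,0,0,-0.11],[0,0,0,0,0,-0.14],[0,0,0,0,0,-0.14]],
  ],
)

```text
time: 5.78
position: [0.4958, -0.2749, 0.2511]
tool_rot: [-0.145, 0.989, 0.001, 0.001]
ft_force: [3.6, 3.7, -0.3]
grip_width: 0.0137
grip_force: 25.0
```

```bash
cat > s.py <<'E'
from h import *
o=get_obs();a,b=o['tool_rot'][:2];print('t',o['time'],'M',o['moment'],'F',o['ft_force'],o['grip_force'],o['position'],'yang',np.degrees(np.arctan2(2*b*b-1,2*a*b)),o['grip_width'],o['q'][5])
E
python3 s.py
```

```text
t 5.775 M [ 0.63895627 -0.6560136  -0.49804259] F [ 3.64142453  3.72585218 -0.26262692] 24.999922164715827 [ 0.49580603 -0.27488421  0.2511136 ] yang 106.73021430085562 0.013747360369242697 -2.56938894485868
```

The moment jumped from 0.05 to 0.5 N m at 106°, so the knob is at its stop. I'll release it, lift, and check.

Call:
move_arm(
  commands=[
    [[0,0,0,0,0,0.03],[0,0,0,0,0,0.03],[0,0,0,0,0,0.03],[0,0,0,0,0,0.03],[0,0,-1,0,0,0.03],[0,0,-2,0,0,0.03],[0,0,-3,0,0,0.03],[0,0,-3.8,0,0,0.03],[0,0,-3.8,0,0,0.03]],
  ],
  claw=-1,
)

```text
time: 6.9
position: [0.4957, -0.276, 0.406]
tool_rot: [-0.132, 0.991, -0.003, 0.002]
ft_force: [-0.5, 0.4, -0.4]
grip_width: 0.0861
grip_force: 0.0
```

```bash
python3 s.py
python3 - <<'E'
from h import *
c=cam('wrist')
cv2.imwrite('pics/w2.png',c['pixels'][60:300,150:410])
hh,ww=np.mgrid[0:420:2,0:560:2]
P=np.array([w(c,u,v) for u,v in zip(ww.ravel(),hh.ravel())])
ok=c['range_z'][hh.ravel(),ww.ravel()]>0
n=ok&(np.linalg.norm(P[:,:2]-[.495,-.274],axis=1)<.085)
for lo,hi in((.046,.054),(.085,.1)):
    m=n&(P[:,2]>lo)&(P[:,2]<hi);print(lo,m.sum(),cv2.minAreaRect((P[m][:,:2]*1000).astype(np.float32)))
E
```

```text
t 6.9 M [ 0.06807075  0.02738576 -0.00643559] F [-0.54464635  0.38577988 -0.35350253] 0.0 [ 0.49571326 -0.27597305  0.40603463] yang 105.20041095619317 0.08607939422633433 -2.540894887132088
0.046 1131 ((494.2786865234375, -274.1474304199219), (97.87492370605469, 99.11763763427734), 15.276594161987305)
0.085 144 ((494.4111328125, -274.85980224609375), (40.506256103515625, 12.224559783935547), 15.649020195007324)
```

View pics/w2.png

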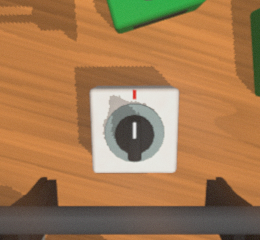

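The knob's white line now points at the red line (crop (134,130) to (134,95)), and the bar and box angles agree to 0.4°. Next is the jig.

Call:
move_arm(
  commands=[
    [[-3.48,7.44,0,0,0,1.795],[-3.48,7.44,0,0,0,1.795],[-3.48,7.44,0,0,0,1.795],[-3.48,7.44,0,0,0,1.795],[-3.48,7.44,0,0,0,1.795],[-3.48,7.44,0,0,0,1.795],[-3.48,7.44,0,0,0,1.795],[-3.48,7.44,0,0,0,1.795],[-3.48,7.44,0,0,0,1.795],[-3.48,7.44,0,0,0,1.795],[-3.48,7.44,0,0,0,1.795],[-3.48,7.44,0,0,0,1.795]],
  ],
)

```text
time: 8.45
position: [0.5513, 0.0481, 0.4022]
tool_rot: [0.692, 0.722, -0.001, -0.001]
ft_force: [-0.3, -0.2, 0.6]
grip_width: 0.0871
grip_force: 0.0
```

```bash
python3 s.py
python3 - <<'E'
from h import *
c=cam('wrist')
cv2.imwrite('pics/w3.png',c['pixels'])
hh,ww=np.mgrid[0:420:2,0:560:2]
P=np.array([w(c,u,v) for u,v in zip(ww.ravel(),hh.ravel())])
ok=(c['range_z'][hh.ravel(),ww.ravel()]>0)
px_=c['pixels'][hh.ravel(),ww.ravel()]
hsv=cv2.cvtColor(px_[None],cv2.COLOR_BGR2HSV)[0]
J=(P[:,:2]-[.5455,.1315])@np.array([[np.cos(.0412),-np.sin(.0412)],[np.sin(.0412),np.cos(.0412)]])
n=ok&(abs(J[:,0])<.09)&(abs(J[:,1])<.18)
blue=n&(abs(hsv[:,0]-110)<15)&(hsv[:,1]>130)
red=n&((hsv[:,0]<5)|(hsv[:,0]>175))&(hsv[:,1]>170)
org=n&(hsv[:,0]>8)&(hsv[:,0]<18)&(hsv[:,1]>200)&(P[:,2]>.06)
m=n&(P[:,2]>.008)&(P[:,2]<.0155);print('board',cv2.minAreaRect((P[m][:,:2]*1000).astype(np.float32)))
for nm,m in(('bar',blue&(P[:,2]>.074)),('block',blue&(P[:,2]>.068)&(P[:,2]<.074)),('red+',red&(J[:,0]>0)),('red-',red&(J[:,0]<0)),('org',org)):
    if m.sum()>3: print(nm,m.sum(),'jig min',J[m].min(0).round(4),'max',J[m].max(0).round(4),'mean',J[m].mean(0).round(4),P[m].mean(0).round(4))
E
```

```text
t 8.45 M [-0.08493992  0.06999627 -0.01214733] F [-0.27475429 -0.17660901  0.59333515] 0.0 [0.55132921 0.0480943  0.40217765] yang 2.4944365696395163 0.08705458137787168 -0.15841331250413734
board ((545.636962890625, 107.03175354003906), (150.1859130859375, 289.5040283203125), 2.3253157138824463)
bar 84 jig min [-0.0504 -0.0643] max [ 0.048  -0.0557] mean [ 0.0005 -0.0604] [0.5485 0.0712 0.1038]
block 72 jig min [-0.0298 -0.1152] max [ 0.034  -0.0559] mean [-0.0049 -0.0938] [0.5444 0.0376 0.0716]
red+ 28 jig min [0.0626 0.0668] max [0.0717 0.078 ] mean [0.0675 0.0723] [0.6099 0.2066 0.0235]
red- 24 jig min [-0.0749  0.0683] max [-0.0656  0.0783] mean [-0.0704  0.0729] [0.4721 0.2014 0.0233]
org 80 jig min [ 0.0101 -0.1249] max [ 0.0328 -0.076 ] mean [ 0.0212 -0.1003] [0.5708 0.0322 0.0691]
```

View pics/w3.png

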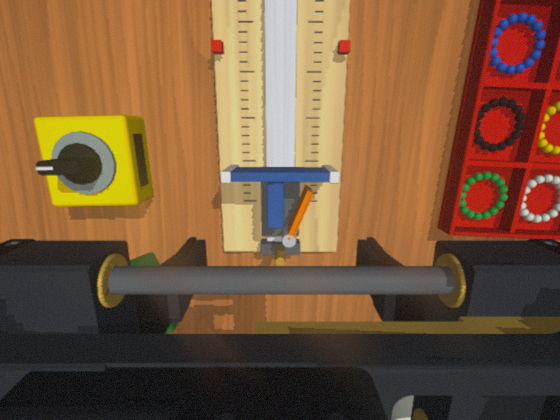

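The wrist view shows the crossbar at row 175, jig y -0.060. The cubes are at (217,47) and (345,47), jig y +0.0725. The lever's free end is at (310,190), out to jig x of about +0.033. I'll descend straddling the block and lever, 24 mm behind the crossbar.

Call:
move_arm(
  commands=[
    [[0,0.02,1.5,0,0,0],[0,0.02,3,0,0,0],[0,0.02,3.8,0,0,0],[0,0.02,4.3,0,0,0],[0,0.02,4.55,0,0,0],[0,0.02,4.55,0,0,0],[0,0.02,4.55,0,0,0]],
  ],
)

```text
time: 9.38
position: [0.5528, 0.0481, 0.222]
tool_rot: [0.692, 0.722, 0.001, 0.001]
ft_force: [0.1, -0.0, 0.5]
grip_width: 0.0869
grip_force: 0.0
```

```bash
python3 s.py
```

```text
t 9.375 M [-0.07162218  0.02235009 -0.02683429] F [ 0.10640462 -0.02651991  0.54475575] 0.0 [0.5527867  0.04814317 0.22202172] yang 2.3659498608815372 0.08693774402819215 -0.155834019646439
```

Call:
move_arm(
  commands=[
    [[0.15,0,0,0,0,0],[0.35,0,0,0,0,0],[0.6,0,0,0,0,0],[0.9,0,0,0,0,0],[1.2,0,0,0,0,0],[1.5,0,0,0,0,0],[1.8,0,0,0,0,0],[2.1,0,0,0,0,0],[2.4,0,0,0,0,0],[2.6,0,0,0,0,0],[2.7,0,0,0,0,0],[2.7,0,0,0,0,0]],
  ],
)

```text
time: 10.88
position: [0.5483, 0.1564, 0.2215]
tool_rot: [0.692, 0.722, 0.001, 0.001]
ft_force: [0.8, -3.8, 3.3]
grip_width: 0.087
grip_force: 1.9
```

```bash
cat > m.py <<'E'
from h import *
import sys
nm=sys.argv[1]
o=get_obs();a=.0412
M=np.array([[np.cos(a),-np.sin(a)],[np.sin(a),np.cos(a)]])
print('tcp jig',(o['position'][:2]-[.5455,.1315])@M,'z',o['position'][2],'F',o['ft_force'].round(2),'grip',o['grip_force'],o['grip_width'])
for cn in('wrist','top'):
    c=cam(cn);s=1
    hh,ww=np.mgrid[0:420,0:560]
    if cn=='top': hh,ww=np.mgrid[140:220,150:290]
    u,v=ww.ravel(),hh.ravel()
    P=np.array([w(c,x,y) for x,y in zip(u,v)])
    J=(P[:,:2]-[.5455,.1315])@M
    hsv=cv2.cvtColor(c['pixels'][v,u][None],cv2.COLOR_BGR2HSV)[0]
    n=(c['range_z'][v,u]>0)&(abs(J[:,0])<.085)&(abs(J[:,1])<.18)
    blue=n&(abs(hsv[:,0]-110)<15)&(hsv[:,1]>130)&(P[:,2]>.072)&(P[:,2]<.08)
    red=n&((hsv[:,0]<5)|(hsv[:,0]>175))&(hsv[:,1]>170)&(P[:,2]>.020)&(P[:,2]<.028)
    white=n&(hsv[:,1]<60)&(hsv[:,2]>150)&(abs(J[:,0])>.045)&(P[:,2]>.03)
    for k,m in(('bartop',blue&(P[:,2]>.074)&(abs(J[:,0])>.02)),('red+',red&(J[:,0]>.05)),('red-',red&(J[:,0]<-.05)),('wh+',white&(J[:,0]>0)),('wh-',white&(J[:,0]<0))):
        if m.sum()>3: print(cn,k,m.sum(),'y 3..97%',np.percentile(J[m,1],[3,50,97]).round(4),'x',J[m,0].mean().round(4),'z',np.median(P[m,2]).round(3))
    if cn=='wrist': cv2.imwrite('pics/%s.png'%nm,c['pixels'])
E
python3 m.py p1
```

```text
tcp jig [0.00379016 0.02476536] z 0.22151810807758232 F [ 0.85 -3.79  3.33] grip 1.8959013791754842 0.08696850523746777
wrist bartop 291 y 3..97% [0.0367 0.0425 0.046 ] x 0.0091 z 0.076
wrist red+ 262 y 3..97% [0.0685 0.0733 0.0784] x 0.0677 z 0.023
wrist red- 272 y 3..97% [0.0683 0.0737 0.0787] x -0.0696 z 0.024
wrist wh+ 354 y 3..97% [0.0388 0.043  0.0464] x 0.0543 z 0.077
wrist wh- 442 y 3..97% [0.0368 0.0421 0.0463] x -0.0562 z 0.077
```

View pics/p1.png

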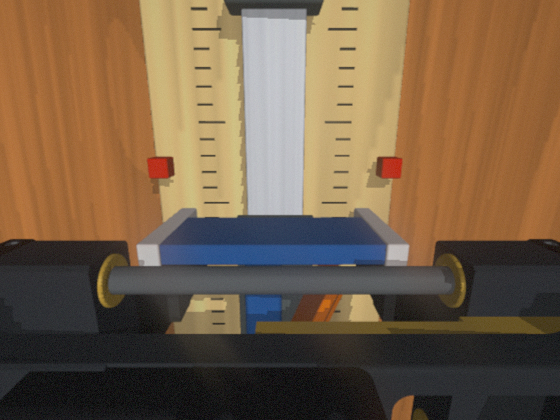

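The wrist view shows the crossbar at rows 215–265 with the cubes ahead at row 167. The bar is at y≈0.042 and the mark at ≈0.073, so there are about 31 mm to go.

Call:
move_arm(
  commands=[
    [[0.2,-0.03,0,0,0,0],[0.4,-0.06,0,0,0,0],[0.6,-0.09,0,0,0,0],[0.74,-0.09,0,0,0,0],[0.77,-0.09,0,0,0,0],[0.77,-0.09,0,0,0,0],[0.77,-0.09,0,0,0,0]],
  ],
)

```text
time: 11.85
position: [0.5435, 0.1865, 0.221]
tool_rot: [0.692, 0.721, 0.0, 0.0]
ft_force: [3.0, -3.8, -0.6]
grip_width: 0.087
grip_force: 2.1
```

```bash
python3 m.py p2
python3 - <<'E'
from h import *
c=load('scene')
c=cam('scene')
p=[px(c,(.5425+dx,.2038+dy,.03)) for dx in(-.08,.08) for dy in(-.08,.08)]
print(np.array(p))
p=np.array(p); u0,v0=np.maximum(p.min(0).astype(int)-10,0);u1,v1=p.max(0).astype(int)+10
wc=load('wrist')['pixels'][120:300,130:420]
a=cv2.resize(wc,(580,360),interpolation=cv2.INTER_CUBIC); b=c['pixels'][v0:v1,u0:u1]; k=360/b.shape[0]
b=cv2.resize(b,None,fx=k,fy=k,interpolation=cv2.INTER_CUBIC); o=np.hstack([a,b]); print(o.shape,u0,v0,k)
cv2.imwrite('pics/p2c.png',cv2.resize(o,(800,int(o.shape[0]*800/o.shape[1])),interpolation=cv2.INTER_AREA))
E
```

```text
tcp jig [0.00028885 0.05499595] z 0.22098315906023147 F [ 3.02 -3.83 -0.6 ] grip 2.115463027730584 0.08698487760809331
wrist bartop 350 y 3..97% [0.0668 0.0717 0.0761] x 0.0035 z 0.075
wrist red+ 212 y 3..97% [0.069  0.0747 0.0786] x 0.0687 z 0.024
wrist red- 240 y 3..97% [0.0693 0.0749 0.0788] x -0.0704 z 0.024
wrist wh+ 341 y 3..97% [0.0695 0.0732 0.0765] x 0.0542 z 0.077
wrist wh- 442 y 3..97% [0.0672 0.0721 0.0765] x -0.0564 z 0.077
[[312.28852088 251.82135887]
 [358.38577647 286.61038528]
 [268.06084052 282.73362679]
 [314.05509878 323.21693263]]
(360, 1010, 3) 258 241 3.9130434782608696
```

View pics/p2c.png

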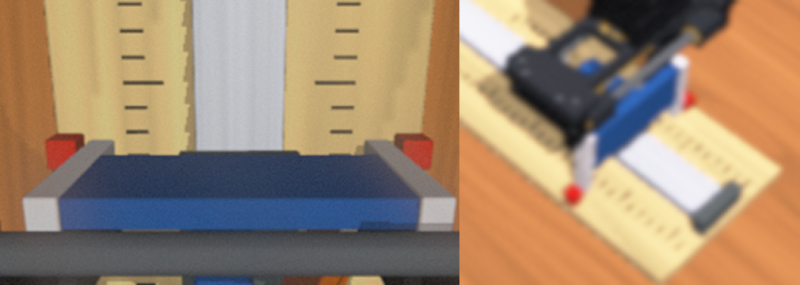

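The bar is at 0.0716 and the mark at about 0.0732 in the same camera. The scene crop shows the feet between the cubes. I'll move on about 1.6 mm and squeeze the lever closed.

Call:
move_arm(
  commands=[
    [[0.04,0,0,0,0,0],[0.04,0,0,0,0,0],[0.04,0,0,0,0,0],[0.04,0,0,0,0,0],[0.04,0,0,0,0,0],[0.04,0,0,0,0,0],[0.04,0,0,0,0,0],[0.04,0,0,0,0,0],[0.04,0,0,0,0,0],[0.04,0,0,0,0,0],[0.04,0,0,0,0,0],[0.04,0,0,0,0,0]],
  ],
  claw=1,
  squeeze=40,
)

```text
time: 13.5
position: [0.5429, 0.1881, 0.2214]
tool_rot: [0.692, 0.722, -0.0, 0.0]
ft_force: [1.4, -5.5, 3.0]
grip_width: 0.0265
grip_force: 42.3
```

```bash
python3 m.py p3
```

```text
tcp jig [-0.00022041  0.05662128] z 0.22135373060600308 F [ 1.4  -5.54  2.97] grip 42.30953264515847 0.026460260170836844
wrist bartop 12 y 3..97% [0.0681 0.0764 0.0778] x 0.0044 z 0.075
wrist red+ 142 y 3..97% [0.0696 0.0744 0.0783] x 0.0692 z 0.023
wrist red- 188 y 3..97% [0.0697 0.0755 0.0788] x -0.0705 z 0.024
```

Run:
```python
from h import *
c=cam('wrist')
a=cv2.resize(c['pixels'][140:380,130:430],(750,600),interpolation=cv2.INTER_CUBIC)
cv2.imwrite('pics/p4.png',cv2.convertScaleAbs(a,alpha=1.5,beta=10))
```

```text
(no output)
```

View pics/p4.png

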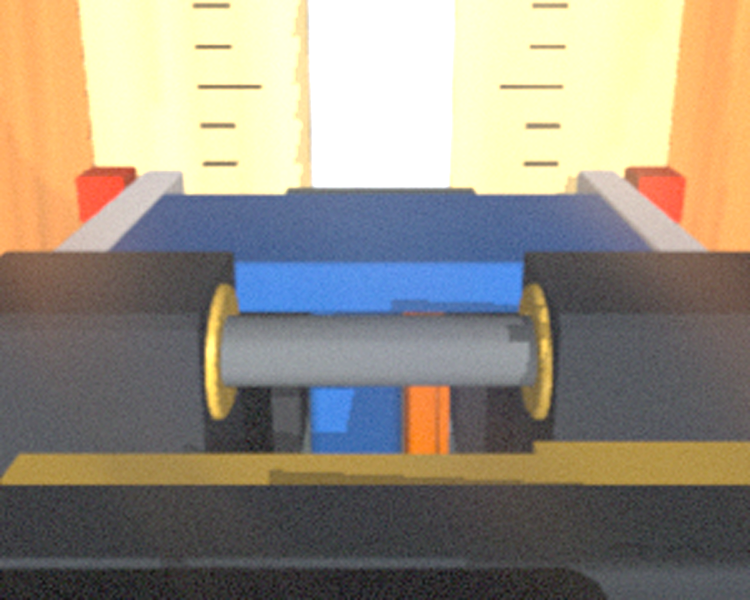

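The lever now lies parallel and flat against the block between the fingers, at (425,420). The feet stand between the cubes. I'll make one last numeric check of the bar position and then hand in.

```bash
python3 s.py
python3 - <<'E'
from h import *
c=load('wrist');a=.0412;M=np.array([[np.cos(a),-np.sin(a)],[np.sin(a),np.cos(a)]])
hh,ww=np.mgrid[200:270,150:410];u,v=ww.ravel(),hh.ravel()
P=np.array([w(c,x,y) for x,y in zip(u,v)]);J=(P[:,:2]-[.5455,.1315])@M
m=(abs(P[:,2]-.0755)<.003)&(abs(J[:,0])<.058)&(J[:,1]>.06)&(J[:,1]<.09)
y=np.percentile(J[m,1],[3,50,97]);print(m.sum(),y)
if m.sum()>100 and abs((y[0]+y[2])/2-.0732)<.0025: print(hand_in())
E
```

```text
t 13.65 M [-0.90530976 -0.10598441  0.06153675] F [ 1.51365018 -5.66009241  3.11706914] 42.31054466217756 [0.54292611 0.18805178 0.22136335] yang 2.3877036604337296 0.026693564547257725 0.09804224226961825
2546 [0.06817372 0.07348467 0.07775725]
the job is handed in; nothing more can be done
None
```

I turned the knob back to its zero stop, set the leg on the red mark (within about 1 mm by camera), squeezed the cam lever flat against the block with the grip still held, and handed the job in; no verdict came back.

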